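Clear three flags of the portion tally

ROBOT

A 7-joint arm with a two-finger parallel gripper is mounted at the origin on a cart in front of the work surface, level with it; the furniture and walls round the work are solid. World frame = base frame: x ahead of the robot, y to its left, z up, the work surface at z = 0. Lengths are in mm, angles in rad, forces in N, time in s.
With the tool pointing down it reaches from about 400 to 875 mm from the base axis. Payload 4.4 kg.
Tool frame: the origin (TCP) lies midway between the tips of the shut fingers; the grasp point (between the pads) lies 19 mm behind it; z points along the fingers, y is the line along which they close (so a half turn about z gives the same grasp; the last joint's range is limited). The gripper opens to 85 mm and grips with 20 to 120 N. Pads are 22 mm wide; open, the fingers measure 114 mm over their backs; the gripper's body (76 mm by 85 mm) begins 54 mm behind the grasp point. The pads swing forward as they close: fully open they stand 13 mm farther back than shut.
Start: joints at [-0.763, 0.628, 0.038, 1.517, -0.027, 0.996, -0.02], TCP at [498.394, 417.278, 231.313] pointing down, gripper open.
Joint ranges: [-3.06, 3.06], [-0.37, 2.12], [-1.25, 1.32], [0.18, 2.47], [-1.1, 4.24], [0.23, 1.98], [-2.94, 2.94]. Speed limits (rad/s): [2.57, 2.57, 3.14, 3.14, 3.14, 3.14, 3.14].

INTERFACE

Orientations are given as [roll, pitch, yaw] about the fixed x, y, z axes, in that order (R = Rz(yaw) Ry(pitch) Rx(roll)).
In Python, from cell import read_state, get_image, finish_job gives the robot as it stands.
- The arm moves only by the tool send_rows, never from a script. Its argument "series" is a list of rows, each an object of numbers: "ax", "ay", "az": the turn, a rotation vector about the tool's x, y, z in rad; "dx", "dy", "dz": the shift along the tool's x, y, z in cm; "hand": the closure, from 0 (fully open) to 1 (shut). In form: [{"ax": .., "ay": .., "az": .., "dx": .., "dy": .., "dz": .., "hand": ..}, ...]. A call has 1 to 10 rows; each row is the pose to reach, as a shift and turn from the pose commanded when the call began, along the tool's axes at that moment; what a row does not reach only later rows make up. A row lasts 1/10 s, in which the tool goes at most 50 mm and 8.59 degrees, less where a joint would pass 70% of its speed; a pose out of reach is approached as far as the arm can. A call with a gripper value outside its range is refused whole. The fingers move at their own pace and stop on an object; the grip force is fixed at half the most. Time passes only in rows, so rows that repeat a pose let the fingers close. It gives the time, the measured TCP pose, the force, the opening and the grip force at its end, in the units of the state.
- read_state(): the state, without advancing time (a new reading comes with each control period).
- get_image(name): name is "scene" or "side" or "wrist"; returns a dict with "pixels" (400x640x3 uint8, red, green, blue), "mtx" (3x3 intrinsics, pixels), "R" (3x3) and "t" (3): a world point X has camera coordinates R X + t. Camera axes: x right, y down, z forward; pixel columns grow to the right and rows downward; lengths in mm; the calibration is good to about 2 mm. A picture is of the moment at which its call begins. There is no depth.
- finish_job(): hands the job in; it is judged then, once.
The state is a dict: "clock": time; "qpos": joint angles; "qd": joint speeds; "tau": joint torques, N m; "eef_pos": TCP position; "tool_rot": TCP orientation; "force": force on the tool from outside, world axes, zero at the start; "torque": the same for the moment, N m; "width": finger opening in mm; "gripper_force": force on a finger pad.
Only numpy, scipy, OpenCV 4.12 (cv2) and the standard library are available. Lean on these libraries where they do the work, as an engineer would, in place of code of your own. Each camera call takes 0.05 s, during which the arm holds its last target. There are 200 camera calls.

TASK

Three portions have gone out and one is still owed, so clear the first three on the tally: with the fingertips, sweep gently along the curved row of steel flags, starting at the end with the small round stud, so that the first three tip over one after another and lie flat, and leave the fourth standing. Do it in one run, staying low over the wooden base until the third flag is over, then move clear. Do not pinch, lift or shove the tally, and leave the things round it where they stand.

Things in the scene. Friction and masses are not known exactly. Their poses are not given: they have to be found in the camera images.
- board: portion tally: loose wooden base on rubber feet, 96 (x) x 184 (y) x 15 mm high, 0.8 kg; a hard push slides it. Origin: centre of its underside, z up. A steel stud (18 mm across, 7 high) on its top at x +30, y +74 mm marks the starting end. Four steel flags stand on an arc of 130 mm radius bulging to its +x side, from flag 1 (+y) to flag 4 (-y); standing tops 45 mm above the surface.
- hinge_1 (a point): centre of the hinge line of the first flag in the row, a fixed point of the board 20 mm above the surface (5 mm above the board's top); the hinges of flags 1, 2, 3 are 44 mm apart, those of 3 and 4 are 50 mm apart
- hinge_2 (a point): centre of the hinge line of the second flag in the row, a fixed point of the board 20 mm above the surface (5 mm above the board's top); the hinges of flags 1, 2, 3 are 44 mm apart, those of 3 and 4 are 50 mm apart
- hinge_3 (a point): centre of the hinge line of the third flag in the row, a fixed point of the board 20 mm above the surface (5 mm above the board's top); the hinges of flags 1, 2, 3 are 44 mm apart, those of 3 and 4 are 50 mm apart
- hinge_4 (a point): centre of the hinge line of the fourth (last) flag in the row, a fixed point of the board 20 mm above the surface (5 mm above the board's top); the hinges of flags 1, 2, 3 are 44 mm apart, those of 3 and 4 are 50 mm apart
- flag_1 (a joint): first flag: steel plate 20 mm wide across the row, 3 thick, 26 from hinge to top. 0 = standing, leaning back 15 degrees to the starting end against a stop; upright at 0.26; tips only onward along the row (the last: on past the end), flat at 1.80. Nearly free hinge: under 1 N tips it, and past upright it falls flat by itself when not held. It does not reach the next flag
- flag_2 (a joint): second flag: steel plate 20 mm wide across the row, 3 thick, 26 from hinge to top. 0 = standing, leaning back 15 degrees to the starting end against a stop; upright at 0.26; tips only onward along the row (the last: on past the end), flat at 1.80. Nearly free hinge: under 1 N tips it, and past upright it falls flat by itself when not held. It does not reach the next flag
- flag_3 (a joint): third flag: steel plate 20 mm wide across the row, 3 thick, 26 from hinge to top. 0 = standing, leaning back 15 degrees to the starting end against a stop; upright at 0.26; tips only onward along the row (the last: on past the end), flat at 1.80. Nearly free hinge: under 1 N tips it, and past upright it falls flat by itself when not held. It does not reach the next flag
- flag_4 (a joint): fourth (last) flag: steel plate 20 mm wide across the row, 3 thick, 26 from hinge to top. 0 = standing, leaning back 15 degrees to the starting end against a stop; upright at 0.26; tips only onward along the row (the last: on past the end), flat at 1.80. Nearly free hinge: under 1 N tips it, and past upright it falls flat by itself when not held. It does not reach the next flag; this one must stay standing
- timer: bystander: round kitchen timer, 68 mm across, 36 mm high; origin at the centre of its underside
- bowl_stack: bystander: stack of white pulp bowls, 153 mm across, 68 mm high; origin at the centre of its underside
- marker: bystander: marker pen lying flat, 135 mm long along its y, 16 mm thick; origin at the middle of its underside
- tape: bystander: roll of tape lying flat, 100 mm across, 25 mm high; origin at the centre of its underside
- clipboard: fixed obstacle: brown clipboard 225 mm wide, 310 mm tall, standing behind and to the left of the tally, its top edge leaning 65 mm towards the robot; swing the arm past in front of it. Origin: middle of its lower edge, which runs along its y; z runs up the board
- can_a: fixed obstacle: grey canister with a wooden lid, about 130 mm across and 180 mm high, to the right of the tally; origin at the centre of its underside

How it is judged:
By the outcome, as a careful person would: the job done as asked, in the order asked, and still so for the second after the job is handed in, with the robot touching nothing.
It also fails if it takes over 32 s, if anything falls off the work surface, if the arm or the gripper's body presses on something with over 40 N, if the wrist force passes 120 N, or if a joint passes its speed limit or range.

## Working session

There is one attempt and no reset: what is moved stays moved. The work goes in short steps, Python scripts to look and compute and a tool call to move; the robot and the scene stay as the last step left them, time stands still between calls to the robot, and variables do not carry over. Pictures are saved under pics/ and viewed, at most 10 in all, crops included, and the job is handed in when it is done.

Besides the shell and the picture viewer there is one more tool, called after "Call:" as name(argument=value, ...) on one line, values as JSON. send_rows: Moves the arm, as the interface text tells. Its arguments: {"type":"object","properties":{"series":{"type":"array","items":{"type":"object","properties":{"ax":{"type":"number"},"ay":{"type":"number"},"az":{"type":"number"},"dx":{"type":"number"},"dy":{"type":"number"},"dz":{"type":"number"},"hand":{"type":"number"}}}}},"required":["series"]}

```bash
mkdir -p pics; python3 - <<'E'
from cell import *
import cv2,pickle
d={}
for n in ("scene","side","wrist"):
    d[n]=get_image(n); cv2.imwrite(f"pics/{n}0.png",d[n]["pixels"][:,:,::-1])
    print(n,d[n]["mtx"].round(1).tolist(),d[n]["R"].round(3).tolist(),d[n]["t"].round(1).tolist())
pickle.dump(d,open("d0.pkl","wb"))
print(read_state())
E
```

```text
scene [[414.2, 0.0, 324.8], [0.0, 414.2, 197.4], [0.0, 0.0, 1.0]] [[0.423, -0.906, 0.01], [-0.572, -0.275, -0.772], [0.703, 0.321, -0.635]] [-350.7, 336.6, 557.5]
side [[478.8, 0.0, 314.2], [0.0, 478.8, 197.1], [0.0, 0.0, 1.0]] [[-0.925, -0.38, -0.009], [-0.201, 0.507, -0.838], [0.323, -0.774, -0.545]] [432.3, 226.8, 997.8]
wrist [[303.1, 0.0, 316.8], [0.0, 303.1, 202.0], [0.0, 0.0, 1.0]] [[0.767, 0.642, -0.002], [0.609, -0.726, 0.32], [0.204, -0.246, -0.947]] [-649.6, -42.5, 381.5]
{'clock': 0.15, 'qpos': array([-0.76283065,  0.62911317,  0.03846525,  1.51810767, -0.02698924,
        0.99630262, -0.02000111]), 'qd': array([ 3.46482549e-07, -5.13365301e-03,  4.60220087e-04, -2.88804441e-03,
        6.77596988e-04, -2.71903058e-04,  1.25102060e-03]), 'tau': array([ 2.36913053e-03, -5.63793325e+01,  1.22805957e+00, -1.93650681e+01,
        1.11323898e-02,  7.37024675e-03, -1.19280905e-06]), 'eef_pos': array([498.02513116, 416.98600101, 230.62372997]), 'tool_rot': array([-3.14018036e+00,  2.35869440e-05,  2.26781880e+00]), 'force': array([-0.04116761, -0.84670811, -0.46067505]), 'torque': array([ 0.01240622, -0.01033259, -0.0674586 ]), 'gripper_force': 0.0, 'width': 85.34085392111398}
```

View pics/scene0.png

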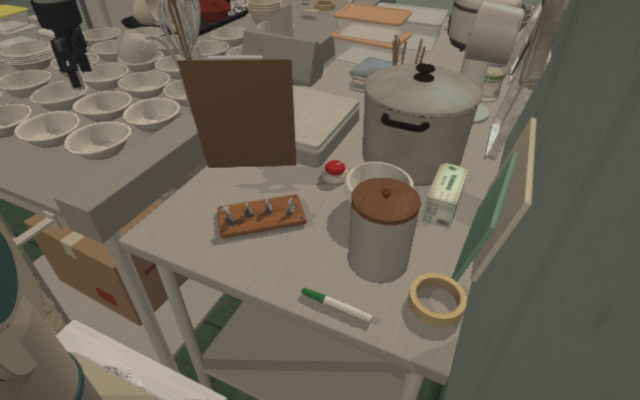

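View pics/side0.png

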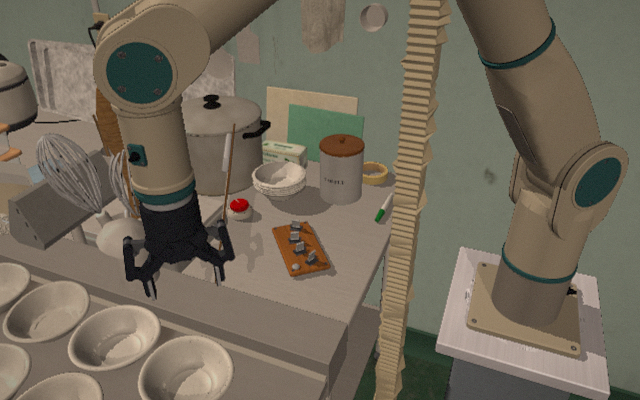

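The scene picture shows the tally at about (262,216), with the clipboard behind it, the timer at (335,172) and the canister at (383,230). In the side picture the tally is at (300,248), with the stud end near (297,267). Next I'll zoom in and mask.

```bash
cat > h.py <<'E'
import numpy as np,cv2
def ray(c,uv,z):
    K,R,t=c["mtx"],c["R"],c["t"]; o=-R.T@t
    d=R.T@np.linalg.inv(K)@np.array([uv[0],uv[1],1.]); return o+d*(z-o[2])/d[2]
def proj(c,X):
    p=c["mtx"]@(c["R"]@np.array(X,float)+c["t"]); return p[:2]/p[2]
def board(c,box):
    h=cv2.cvtColor(c["pixels"],cv2.COLOR_RGB2HSV); m=cv2.inRange(h,(3,110,60),(18,255,255))
    k=np.zeros_like(m); x0,y0,x1,y1=box; k[y0:y1,x0:x1]=m[y0:y1,x0:x1]
    k=cv2.morphologyEx(k,cv2.MORPH_OPEN,np.ones((2,2),np.uint8))
    cs=cv2.findContours(k,cv2.RETR_EXTERNAL,cv2.CHAIN_APPROX_NONE)[0]
    cn=max(cs,key=cv2.contourArea); return cn[:,0,:]
E
python3 - <<'E'
import pickle; from h import *
d=pickle.load(open("d0.pkl","rb")); out=[]
for n,b in (("scene",(205,185,315,245)),("side",(262,215,338,285))):
    c=d[n]; cn=board(c,b)
    q=cv2.convexHull(cn).astype(np.float32)
    P=np.array([ray(c,p[0],15)[:2] for p in q],np.float32)
    r=cv2.minAreaRect(P); print(n,r, cv2.boxPoints(r).round().tolist())
    ap=cv2.approxPolyN(q.astype(np.int32),4); print(ap.reshape(-1,2).tolist(),[ray(c,p,15)[:2].round().tolist() for p in ap.reshape(-1,2)])
    im=c["pixels"][b[1]:b[3],b[0]:b[2],::-1].copy()
    s=7; im=cv2.resize(im,None,fx=s,fy=s,interpolation=cv2.INTER_CUBIC)
    cv2.imwrite(f"pics/{n}crop.png",im)
E
```

```text
scene ((500.3446044921875, -2.812652587890625), (99.8360824584961, 180.834716796875), 39.9932975769043) [[404.0, 34.0], [520.0, -104.0], [597.0, -40.0], [480.0, 99.0]]
[[308, 224], [221, 239], [218, 208], [298, 195]] [[519.0, -105.0], [403.0, 34.0], [480.0, 98.0], [597.0, -40.0]]
side ((498.201904296875, 11.639839172363281), (95.94918823242188, 189.5194091796875), 39.76618576049805) [[401.0, 54.0], [522.0, -92.0], [596.0, -31.0], [474.0, 115.0]]
[[332, 269], [291, 278], [272, 229], [308, 222]] [[401.0, 55.0], [475.0, 116.0], [594.0, -29.0], [522.0, -90.0]]
```

View pics/scenecrop.png

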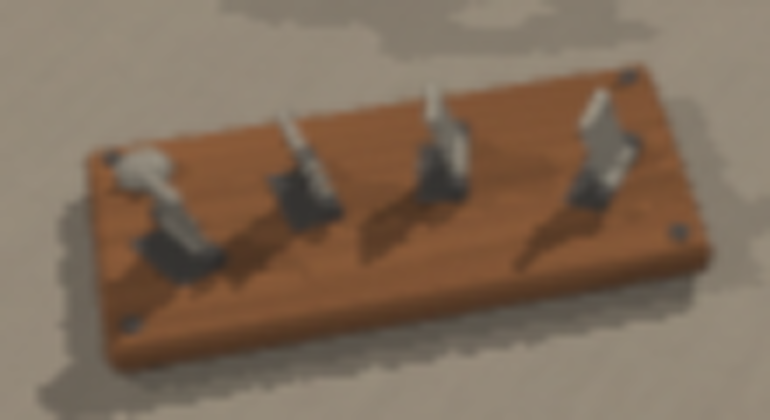

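View pics/sidecrop.png

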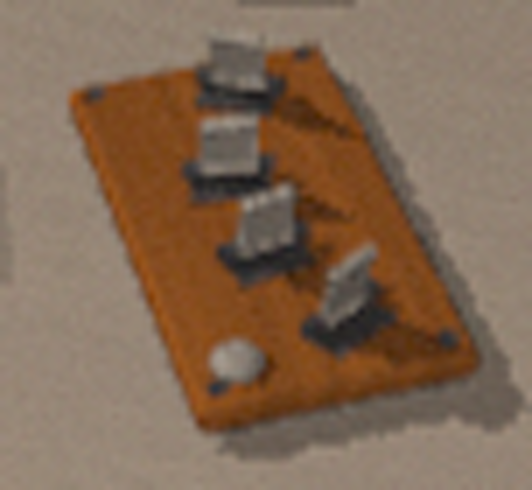

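The crops show four flags in an arc, with the stud at the left end in the scene crop at (143,168) and near the bottom in the side crop at (237,358). Corner screws and hinge feet are visible in both, so I'll cross the two views on them.

```bash
python3 - <<'E'
import pickle; from h import *
d=pickle.load(open("d0.pkl","rb")); s,e=d["scene"],d["side"]
S=dict(bA=(112,158),bB=(628,76),bC=(680,231),bD=(130,323),stud=(143,168),h1=(185,253),h2=(310,202),h3=(445,182),h4=(605,187),cA=(92,158),cB=(645,65),cC=(708,252))
E=dict(bA=(218,386),bB=(95,93),bC=(303,52),bD=(447,340),stud=(237,358),h1=(347,318),h2=(265,250),h3=(228,174),h4=(240,92),cA=(203,420),cB=(72,95),cC=(318,45))
fa=lambda p,b:np.array([b[0]+(p[0]+.5)/7-.5,b[1]+(p[1]+.5)/7-.5])
for k in S:
    a,b=fa(S[k],(205,185)),fa(E[k],(262,215))
    X=cv2.triangulatePoints(s["mtx"]@np.c_[s["R"],s["t"]],e["mtx"]@np.c_[e["R"],e["t"]],a,b)[:,0];X=X[:3]/X[3]
    z=20 if k[0] in"hs" else 15
    A,B=ray(s,a,z)[:2],ray(e,b,z)[:2]; m=(A+B)/2
    print(k,X.round(1),A.round(1),B.round(1),m.round(1))
E
```

```text
bA [481.7  92.2  17.4] [484.5  94.3] [482.5  90. ] [483.5  92.2]
bB [588.3 -34.8  17. ] [591.6 -33.4] [588.9 -36.6] [590.2 -35. ]
bC [528.5 -85.   17.3] [531.7 -83.7] [529.1 -87.3] [530.4 -85.5]
bD [422.5  43.2  16.7] [425.1  44.7] [422.3  42. ] [423.7  43.3]
stud [480.7  79.3  19. ] [480.3  78.6] [479.9  80.6] [480.1  79.6]
h1 [455.9  46.2  17.1] [453.4  44.1] [454.6  49.3] [454.   46.7]
h2 [493.8  25.2  17.2] [489.3  22.8] [493.5  27.4] [491.4  25.1]
h3 [521.6  -7.3  17.1] [515.4  -9.9] [522.1  -5.6] [518.7  -7.7]
h4 [539.  -53.9  16.7] [534.9 -55.9] [537.7 -50.4] [536.3 -53.2]
cA [483.  102.4  11.7] [481.8 100. ] [480.3 106.4] [481.  103.2]
cB [598.3 -35.2  13.6] [599.1 -35.7] [596.1 -32.5] [597.6 -34.1]
cC [527.  -95.4  13.9] [527.  -95.8] [525.7 -93.4] [526.3 -94.6]
```

```bash
python3 - <<'E'
import pickle; from h import *
d=pickle.load(open("d0.pkl","rb")); s=d["scene"]
print([ray(s,p,0).round() for p in ((206,168),(296,165))],[ray(s,p,300).round() for p in ((183,61),(292,60))])
from scipy.spatial.transform import Rotation as Ro
from cell import read_state
R=Ro.from_euler("xyz",[-3.14018,0,2.26782]).as_matrix()
p=np.array([498.4,417.3,231.3])
w=np.array([[440,400,200],[425,230,170],[421,59,110],[421,59,30]])
print(R.round(3)); print(((w-p)@R/10).round(2))
E
```

```text
[array([608., 232.,   0.]), array([720.,  31.,   0.])] [array([566., 192., 300.]), array([667.,   1., 300.])]
[[-0.642  0.767 -0.001]
 [ 0.767  0.642 -0.001]
 [ 0.    -0.001 -1.   ]]
[[  2.42  -5.58   3.14]
 [ -9.65 -17.64   6.15]
 [-22.5  -28.92  12.17]
 [-22.5  -28.91  20.17]]
```

Call:
send_rows(series=[{"dx":1.2,"dy":-2.8,"dz":1.5,"hand":1},{"dx":2.4,"dy":-5.6,"dz":3.1,"hand":1},{"dx":-1,"dy":-9,"dz":4,"az":-0.05,"hand":1},{"dx":-4,"dy":-12,"dz":5,"az":-0.1,"hand":1},{"dx":-7,"dy":-15,"dz":5.5,"az":-0.17,"hand":1},{"dx":-10,"dy":-18,"dz":6,"az":-0.17,"hand":1},{"dx":-13,"dy":-21,"dz":8,"az":-0.17,"hand":1},{"dx":-16,"dy":-24,"dz":10,"az":-0.17,"hand":1},{"dx":-19.5,"dy":-26.5,"dz":11,"az":-0.17,"hand":1},{"dx":-22.5,"dy":-28.9,"dz":12.2,"az":-0.17,"hand":1}])

```text
invalid input at $.series[0]: expected keys ax, ay, az, dx, dy, dz, hand
```

Call:
send_rows(series=[{"hand":1},{"hand":1}])

```text
invalid input at $.series[0]: expected keys ax, ay, az, dx, dy, dz, hand
```

```bash
python3 - <<'E'
from cell import *
import cv2,pickle,numpy as np
d={n:get_image(n) for n in("side","wrist")}
pickle.dump(d,open("d1.pkl","wb"))
a=cv2.resize(d["side"]["pixels"][150:310,210:410],None,fx=2.5,fy=2.5)
b=d["wrist"]["pixels"][:, :300] if 0 else cv2.resize(d["wrist"]["pixels"],(500,312))
o=np.zeros((400,800,3),np.uint8); o[:,:400]=a[:400,:400] if 0 else cv2.resize(a,(400,320+80)); o[:312,400:]=cv2.resize(b,(400,312))
cv2.imwrite("pics/c1.png",o[:,:,::-1]); s=read_state(); print(s["eef_pos"],s["tool_rot"],s["width"],s["force"],s["clock"])
E
```

```text
[498.20389328 417.08162734 230.88988618] [-3.14073975e+00  2.03822261e-05  2.26778232e+00] 85.23490966640523 [ 0.21911498  0.23906963 -0.00133564] 0.25
```

View pics/c1.png

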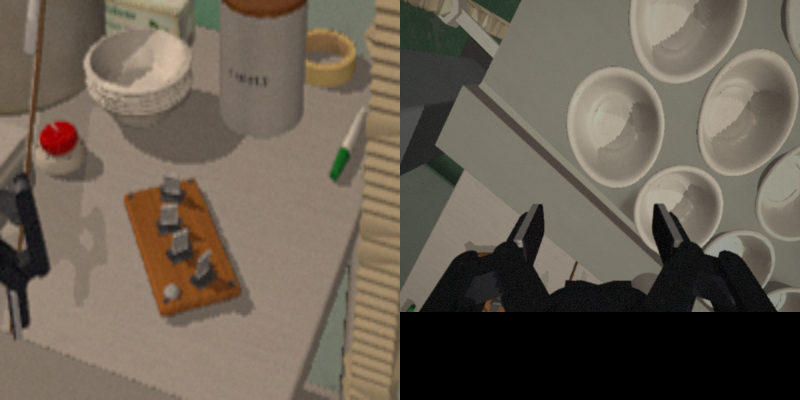

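The move was refused because every key must be given, so the arm has not moved. The picture shows a bench with bowls between the arm and the tally, so I'll check its edge and stay high over it.

```bash
python3 - <<'E'
import pickle; from h import *
d=pickle.load(open("d0.pkl","rb")); s,e=d["scene"],d["side"]
for p in ((128,238),(165,203)): print("scene z0",ray(s,p,0).round())
for p in ((225,268),(335,300)): print("side z0",ray(e,p,0).round())
for X in ([421,59,30],[421,59,110]): print(proj(s,X).round(),proj(e,X).round())
for z in (0,60,120): print(z,ray(s,(90,210),z).round(),ray(e,(342,352),z).round(), ray(e,(340,308),z).round())
E
```

```text
scene z0 [334. 221.   0.]
scene z0 [455. 230.   0.]
side z0 [638. 128.   0.]
side z0 [367. 129.   0.]
[215. 225.] [323. 263.]
[209. 194.] [323. 234.]
0 [363. 364.   0.] [308. 251.   0.] [349. 146.   0.]
60 [323. 289.  60.] [293. 297.  60.] [331. 201.  60.]
120 [283. 215. 120.] [278. 343. 120.] [312. 256. 120.]
```

Call:
send_rows(series=[{"ax":0,"ay":0,"az":0,"dx":1.2,"dy":-2.8,"dz":0,"hand":1},{"ax":0,"ay":0,"az":0,"dx":2.4,"dy":-5.6,"dz":0,"hand":1},{"ax":0,"ay":0,"az":-0.05,"dx":-1,"dy":-9,"dz":0,"hand":1},{"ax":0,"ay":0,"az":-0.1,"dx":-4,"dy":-12,"dz":0,"hand":1},{"ax":0,"ay":0,"az":-0.17,"dx":-7,"dy":-15,"dz":0,"hand":1},{"ax":0,"ay":0,"az":-0.17,"dx":-10,"dy":-18,"dz":0,"hand":1},{"ax":0,"ay":0,"az":-0.17,"dx":-13,"dy":-21,"dz":0,"hand":1},{"ax":0,"ay":0,"az":-0.17,"dx":-16,"dy":-24,"dz":0,"hand":1},{"ax":0,"ay":0,"az":-0.17,"dx":-19.5,"dy":-26.5,"dz":1,"hand":1},{"ax":0,"ay":0,"az":-0.17,"dx":-22.5,"dy":-28.9,"dz":3,"hand":1}])

```text
clock: 1.25
eef_pos: [422.5, 57.5, 202.3]
tool_rot: [3.138, 0.003, 2.437]
force: [0.4, 0.1, -0.3]
width: -0.3
gripper_force: 0.0
```

Call:
send_rows(series=[{"ax":0,"ay":0,"az":0,"dx":0,"dy":0,"dz":2,"hand":1},{"ax":0,"ay":0,"az":0,"dx":0,"dy":0,"dz":5,"hand":1},{"ax":0,"ay":0,"az":0,"dx":0,"dy":0,"dz":8,"hand":1},{"ax":0,"ay":0,"az":0,"dx":0,"dy":0,"dz":10,"hand":1},{"ax":0,"ay":0,"az":0,"dx":0,"dy":0,"dz":10,"hand":1},{"ax":0,"ay":0,"az":0,"dx":0,"dy":0,"dz":10,"hand":1}])

```text
clock: 1.85
eef_pos: [421.3, 59.3, 101.5]
tool_rot: [-3.141, -0.0, 2.438]
force: [-0.1, 0.0, 0.3]
width: 0.1
gripper_force: 0.0
```

```bash
cat > look.py <<'E'
import sys,cv2,pickle,numpy as np
from cell import *
d={n:get_image(n) for n in("side","scene")}; k=sys.argv[1]
pickle.dump(d,open(f"d{k}.pkl","wb"))
a=cv2.resize(d["side"]["pixels"][170:300,230:360],(400,400),interpolation=2)
b=cv2.resize(d["scene"]["pixels"][140:260,200:320],(400,400),interpolation=2)
cv2.imwrite(f"pics/l{k}.png",np.hstack([a,b])[:,:,::-1]); s=read_state()
for n in("eef_pos","tool_rot","width","force","clock"): print(n,s[n])
E
python3 look.py 2
```

```text
eef_pos [422.08124721  59.42599364 102.29815237]
tool_rot [3.13994936e+00 1.26719847e-03 2.43773750e+00]
width 0.006450203840833184
force [ 0.4397903   0.73226763 -0.26561363]
clock 1.95
```

View pics/l2.png

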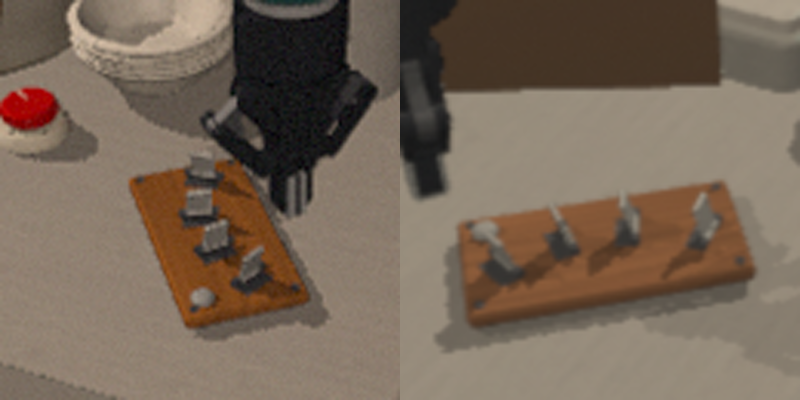

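The side half shows the closed fingertips at (291,200), above the near corner of the tally. The scene half has them at (432,192), as calibration predicts. All four flags are standing, so I'll lower and check.

Call:
send_rows(series=[{"ax":0,"ay":0,"az":0,"dx":0,"dy":0,"dz":2.5,"hand":1},{"ax":0,"ay":0,"az":0,"dx":0,"dy":0,"dz":5,"hand":1},{"ax":0,"ay":0,"az":0,"dx":0,"dy":0,"dz":6.5,"hand":1},{"ax":0,"ay":0,"az":0,"dx":0,"dy":0,"dz":7.1,"hand":1},{"ax":0,"ay":0,"az":0,"dx":0,"dy":0,"dz":7.1,"hand":1},{"ax":0,"ay":0,"az":0,"dx":0,"dy":0,"dz":7.1,"hand":1}])

```text
clock: 2.55
eef_pos: [421.9, 59.1, 30.6]
tool_rot: [3.141, 0.0, 2.438]
force: [-0.3, -0.4, 0.3]
width: -0.1
gripper_force: 0.0
```

```bash
python3 look.py 3
```

```text
eef_pos [421.86889036  58.99059011  31.09339654]
tool_rot [3.14097248e+00 1.19466605e-03 2.43732922e+00]
width -0.10598033087665847
force [ 0.59904134 -0.68234868 -0.8511788 ]
clock 2.65
```

View pics/l3.png

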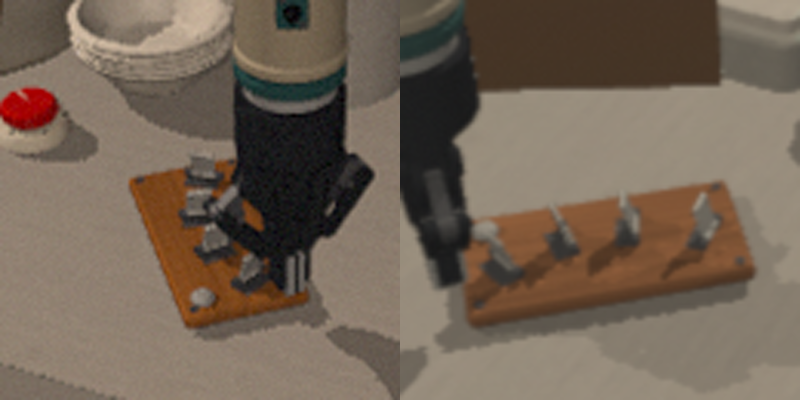

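The tips are low over the stud end, just behind flag 1: (295,290) in the side half and (450,285) in the scene half. Nothing has been touched yet, so I'll start the sweep.

Call:
send_rows(series=[{"ax":0,"ay":0,"az":0,"dx":-0.9,"dy":0.3,"dz":0,"hand":1},{"ax":0,"ay":0,"az":0,"dx":-1.7,"dy":0.6,"dz":0,"hand":1},{"ax":0,"ay":0,"az":0,"dx":-2.5,"dy":0.85,"dz":0,"hand":1},{"ax":0,"ay":0,"az":0,"dx":-3.3,"dy":1.15,"dz":0,"hand":1},{"ax":0,"ay":0,"az":0,"dx":-4.1,"dy":1.4,"dz":0,"hand":1},{"ax":0,"ay":0,"az":0,"dx":-4.8,"dy":1.6,"dz":0,"hand":1},{"ax":0,"ay":0,"az":0,"dx":-5.5,"dy":1.75,"dz":0,"hand":1},{"ax":0,"ay":0,"az":0,"dx":-6.2,"dy":1.85,"dz":0,"hand":1},{"ax":0,"ay":0,"az":0,"dx":-6.9,"dy":1.95,"dz":0,"hand":1},{"ax":0,"ay":0,"az":0,"dx":-7.7,"dy":2.0,"dz":0,"hand":1}])

```text
clock: 3.65
eef_pos: [493.1, 24.4, 30.3]
tool_rot: [-3.141, -0.0, 2.438]
force: [1.0, -0.8, 0.3]
width: -0.0
gripper_force: 0.0
```

```bash
python3 look.py 4
```

```text
eef_pos [493.92577801  23.67905146  30.24665388]
tool_rot [3.14121195e+00 7.66154808e-04 2.43602087e+00]
width 0.42894424095265
force [-0.78262544  0.40116257 -0.51614537]
clock 3.75
```

View pics/l4.png

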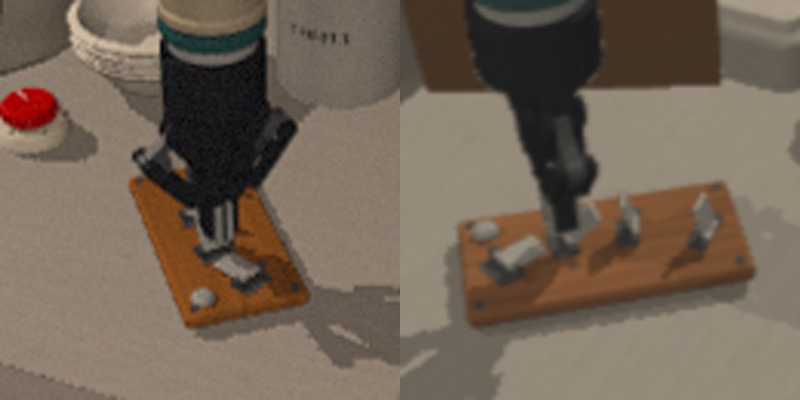

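Flag 1 lies flat, at (235,262) in the side half. Flag 2 is tipping past the tips, at (585,220) in the scene half, and the base hasn't moved. I'll go on to flag 3.

Call:
send_rows(series=[{"ax":0,"ay":0,"az":0,"dx":-0.7,"dy":0.0,"dz":0,"hand":1},{"ax":0,"ay":0,"az":0,"dx":-1.4,"dy":0.0,"dz":0,"hand":1},{"ax":0,"ay":0,"az":0,"dx":-2.1,"dy":-0.15,"dz":0,"hand":1},{"ax":0,"ay":0,"az":0,"dx":-2.7,"dy":-0.25,"dz":0,"hand":1},{"ax":0,"ay":0,"az":0,"dx":-3.3,"dy":-0.4,"dz":0,"hand":1},{"ax":0,"ay":0,"az":0,"dx":-3.9,"dy":-0.5,"dz":0,"hand":1},{"ax":0,"ay":0,"az":0,"dx":-4.4,"dy":-0.7,"dz":0,"hand":1},{"ax":0,"ay":0,"az":0,"dx":-4.6,"dy":-0.75,"dz":0,"hand":1},{"ax":0,"ay":0,"az":0,"dx":-4.6,"dy":-0.75,"dz":0,"hand":1}])

```text
clock: 4.65
eef_pos: [523.2, -11.2, 30.3]
tool_rot: [-3.142, 0.0, 2.437]
force: [-0.3, -0.6, -0.8]
width: -0.1
gripper_force: 0.0
```

```bash
python3 look.py 5
```

```text
eef_pos [522.89973622 -10.59522095  30.28582587]
tool_rot [ 3.14151053e+00 -3.18491566e-04  2.43806118e+00]
width 0.15634842555698905
force [-0.04978173  1.04076516  0.50417353]
clock 4.75
```

View pics/l5.png

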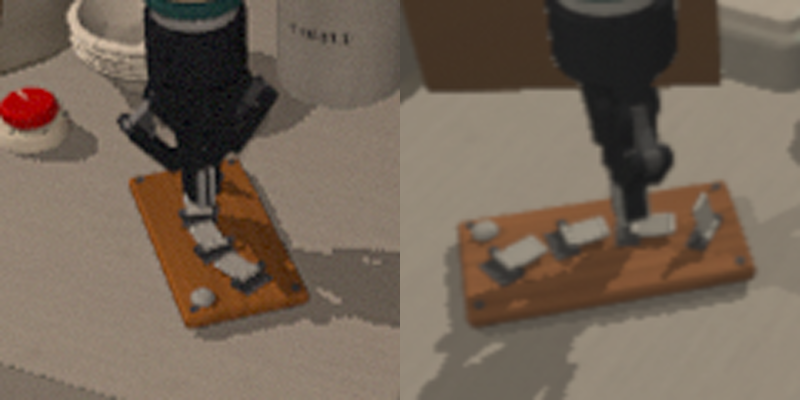

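Flags 1, 2 and 3 lie flat at (520,255), (585,232) and (652,225) in the scene half. Flag 4 is standing at (706,220), clear of the tips. I'll lift straight up.

Call:
send_rows(series=[{"ax":0,"ay":0,"az":0,"dx":0,"dy":0,"dz":-1,"hand":1},{"ax":0,"ay":0,"az":0,"dx":0,"dy":0,"dz":-3,"hand":1},{"ax":0,"ay":0,"az":0,"dx":0,"dy":0,"dz":-6,"hand":1},{"ax":0,"ay":0,"az":0,"dx":0,"dy":0,"dz":-10,"hand":1},{"ax":0,"ay":0,"az":0,"dx":1,"dy":-2,"dz":-13,"hand":1},{"ax":0,"ay":0,"az":0,"dx":2,"dy":-4,"dz":-15,"hand":1},{"ax":0,"ay":0,"az":0,"dx":2,"dy":-5,"dz":-15,"hand":1},{"ax":0,"ay":0,"az":0,"dx":2,"dy":-5,"dz":-15,"hand":1},{"ax":0,"ay":0,"az":0,"dx":2,"dy":-5,"dz":-15,"hand":1}])

```text
clock: 5.65
eef_pos: [475.8, -35.9, 179.9]
tool_rot: [3.141, -0.0, 2.438]
force: [-0.3, -0.3, -0.3]
width: 0.0
gripper_force: 0.0
```

```bash
python3 look.py 6
```

```text
eef_pos [475.88886498 -35.35159367 179.61062757]
tool_rot [ 3.14116821e+00 -1.18032180e-03  2.43833881e+00]
width -0.2975278426086867
force [0.07810606 0.25716425 0.22601476]
clock 5.75
```

View pics/l6.png

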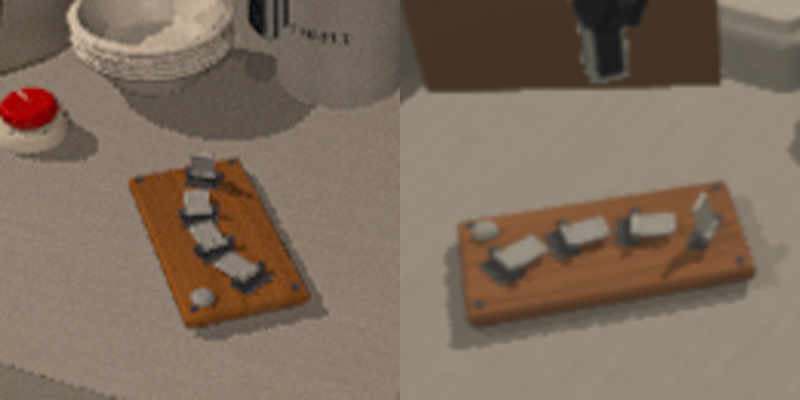

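Three flags are flat, the fourth is standing at (203,168) in the side half and (706,220) in the scene half, the board is where it was, and the arm is clear.

```bash
python3 -c "from cell import *; print(finish_job())"
```

```text
the job is handed in; nothing more can be done
None
```

The job is handed in: flags 1 to 3 were tipped flat in order, flag 4 is still standing, the tally did not visibly move, and the arm finished clear at 5.75 s on the clock.

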